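Drop the hex key home in the gearbox plug and tighten it

TASK

The big T-handled hex key is standing in the deep bore of the gearbox casing, but its hexagon is only resting on the rim of the socket in the plug below. Turn the key clockwise (seen from above) until it drops into the socket, then keep turning the same way until the plug comes up tight against its stop. Leave the key standing in the socket, let go of it, and leave the can, the spanner and the tray of bolts where they are.

Things in the scene. Friction and masses are not known exactly. Their poses are not given: they have to be found in the camera images.
- key: Loose steel T-handled hex key, about 0.5 kg. Origin at the centre of its lower tip, z up the shank, x along the T bar. From the tip up: hexagon 30 mm across flats, 20 mm long; round collar 37 mm wide to 70 mm; shank 20 mm wide; hub 26 mm wide from 107 to 133 mm. At the start it stands upright in the bore, its tip on the plug's top face, 40 mm above the bench; it drops 16 mm by its own weight.
- key_bar (a point): Middle of the key's T bar, on the key's axis, 120 mm above its tip (160 mm above the bench at the start, 144 mm once dropped in). The bar is a plain round rod of 14 mm diameter along the key's x, reaching 90 mm either side; both ends are alike. It may be pushed at either half or gripped.
- plug_face (a point): Centre of the top face of the steel plug at the bottom of the bore, 40 mm above the bench, z up. In it, hidden under the key, is a hexagon socket 32 mm across flats and 16 mm deep. It starts 20 to 40 degrees out of line with the key's hexagon (they match every 60 degrees); the oiled key turns almost freely and falls in when within about 7 degrees.
- plug (a joint): Angle of the plug, rad, growing clockwise seen from above; starts between 0 and 0.17, hard stop at 0.6 (tight). Steady drag of 0.2 Nm (3 N pushing 70 mm from the axis); it stays where left; at the stop the resistance rises steeply. The key has about 7 degrees of play either way in the socket, so it moves a little before the plug follows. From start to tight the key turns about 60 to 75 degrees.
- casing: Aluminium gearbox casing bolted to the bench; fixed. Origin under its centre at bench level. Base plate 220 x 150 x 12 mm, body 170 x 120 mm (188 mm along x with ribs) up to 75 mm high; in the middle a boss of 64 mm diameter with its rim 110 mm above the bench, the highest point. The upright bore in it, on the casing's z axis, is 38 mm wide, down to the plug's face.
- can: loose grey metal can, 72 mm diameter and 90 mm high, a bystander on the bench some 0.16 to 0.19 m from the bore. Origin under its centre.
- spanner: loose steel spanner 190 mm long lying flat on the bench, a bystander some 0.16 to 0.19 m from the bore. Origin under its middle, x along it.
- tray: loose black plastic tray 120 x 90 x 35 mm with bolts in it, a bystander on the bench some 0.16 to 0.19 m from the bore. Origin under its centre.
Things that resemble listed ones, but are neither listed nor needed, are in the scene too. Of the things shaped like the key, the steel one is meant.

How it is judged:
By the outcome, as a careful person would: the job done as asked, in the order asked, and still so for the second after the job is handed in, with the robot touching nothing.
It also fails if it takes over 35 s, if anything falls off the work surface, if the arm or the gripper's body presses on something with over 40 N, if the wrist force passes 120 N, or if a joint passes its speed limit or range.

ROBOT

A 6-joint arm with a two-finger parallel gripper is mounted at the origin on the work surface. World frame = base frame: x ahead of the robot, y to its left, z up, the work surface at z = 0. Lengths are in m, angles in rad, forces in N, time in s.
With the tool pointing down it reaches from about 0.425 to 0.95 m from the base axis. Payload 3.5 kg.
Tool frame: the origin (TCP) lies midway between the tips of the shut fingers; the grasp point (between the pads) lies 19 mm behind it; x points along the fingers, y is the direction in which the jaws open and shut, and the axes are right-handed (so a half turn about x gives the same grasp; the last joint's range is limited). The gripper opens to 85 mm and grips with 20 to 120 N. Pads are 22 mm wide; open, the fingers measure 114 mm over their backs; the gripper's body (76 mm by 85 mm) begins 54 mm behind the grasp point. The pads swing forward as they close: fully open they stand 13 mm farther back than shut.
Start: joints at [-1.467, 0.286, 1.577, -0, 1.279, -0.15], TCP at [0.17, -0.653, 0.231] pointing down, gripper open.
Joint ranges: [-2.77, 2.77], [-0.9, 2.22], [0.21, 2.48], [-1.53, 4.67], [0.24, 2.81], [-2.84, 2.84]. Speed limits (rad/s): [2.79, 2.79, 3.14, 3.14, 3.14, 3.14].

INTERFACE

Orientations are given as a unit quaternion [x, y, z, w].
In Python, from plant import sensors, optics, ctrl gives the robot as it stands.
- The arm moves only by the tool arm_command, never from a script. Its argument "increments" is a list that holds one entry, the list of rows, each a list of 4 numbers: the shift along the tool's x, y, z in cm, then the turn about the tool's x in rad. A call has 1 to 20 rows; each row shifts and turns the commanded pose from where the row before left it, along the tool's axes as they then stand; what a row does not reach is not made up. A row lasts 1/8 s, in which the tool goes at most 62.5 mm and 10.7 degrees, less where a joint would pass 70% of its speed; a pose out of reach is approached as far as the arm can. A call with a gripper value outside its range is refused whole. "grip" is the finger opening in cm, from 0 to 8.54, set as the call begins (left out, the last holds). The fingers move at their own pace and stop on an object; "grip_force" is the grip in N (left out, the last holds). Time passes only in rows, so rows that do not move let the fingers close. It gives the time, the measured TCP pose, the force and the opening at its end, in the units of the state.
- sensors.get_state(): the state, without advancing time (a new reading comes with each control period).
- optics.read_camera(name): name is "scene" or "top" or "wrist"; returns the picture (384x512x3 uint8, blue, green, red); there is no depth.
- optics.camera_model(name): a dict with "camera_matrix" (3x3 intrinsics, pixels), "world_from_camera" (4x4, takes a point from camera to world coordinates); the wrist camera has in their place "mount" (4x4, takes a point from camera to tool coordinates, whose origin is the TCP and whose axes are the tool frame's). Camera axes: x right, y up, looking along -z (the intrinsics and any distortion apply to the point x, -y, -z); pixel columns grow to the right and rows downward; lengths in m; the calibration is good to about 2 mm. A picture is of the moment at which its call begins: read the wrist's pose just before it. camera_model takes no time and is no camera call.
- ctrl.sign_off(): hands the job in, once; it reports no verdict.
Trained networks look in the newest picture that a camera, given by its name, has taken for a name from the list of things; names that differ only in an ending like _2 or _b are one class to them, and where a whole thing is asked for, a point or a joint stands for the part that bears it (a point fixed in the world has none). Each returns a list of dicts, best first, with "conf" (0 to 1); they miss things now and then, are a little off and sometimes report something else, mostly with a low value. They report only what shows in the picture. A call takes as long as a camera call. They do not tell look-alikes from the thing itself.
- optics.boxes_of(camera, query): "at" ([row, column] in pixels, amid what is visible of it).
- optics.place_of(camera, query): "at" ([row, column] in pixels: a listed point, or the origin of a listed thing).
The state is a dict: "time": time; "qpos": joint angles; "dq": joint speeds; "joint_efforts": joint torques, N m; "eef_pos": TCP position; "tcp_rot": TCP orientation; "contact_force": force on the tool from outside, world axes, zero at the start; "wrist_torque": the same for the moment, N m; "opening": opening from 0.0 (shut) to 1.0 (fully open).
Only numpy, scipy, OpenCV 4.12 (cv2) and the standard library are available. Lean on these libraries where they do the work, as an engineer would, in place of code of your own. Each camera call takes 0.05 s, during which the arm holds its last target.

## Working session

There is one attempt and no reset: what is moved stays moved. The work goes in short steps, Python scripts to look and compute and a tool call to move; the robot and the scene stay as the last step left them, time stands still between calls to the robot, and variables do not carry over. Pictures are saved under pics/ and viewed, and the job is handed in when it is done.

Besides the shell and the picture viewer there is one more tool, called as name(argument=value, ...) on one line, values as JSON. arm_command: Moves the arm, as the interface text tells. Its arguments: {"type":"object","properties":{"increments":{"type":"array","items":{"type":"array","items":{"type":"array","items":{"type":"number"}}}},"grip":{"type":"number"},"grip_force":{"type":"number"}},"required":["increments"]}

```bash
ls; mkdir -p pics; python3 - <<'E'
from plant import sensors, optics, ctrl
import cv2,numpy as np
s=sensors.get_state();print({k:np.round(v,3).tolist() for k,v in s.items()})
for c in ["scene","top"]:
    im=optics.read_camera(c);cv2.imwrite(f"pics/{c}0.png",im)
    m=optics.camera_model(c);print(c,{k:np.round(v,4).tolist() if not isinstance(v,str) else v for k,v in m.items()})
    for q in ["key","key_bar","casing","can","spanner","tray"]:
        print(q,[(np.round(d["at"],1).tolist(),round(d["conf"],2)) for d in optics.place_of(c,q)[:4]])
E
```

```text
pics
{'time': 0.0, 'qpos': [-1.467, 0.287, 1.578, -0.0, 1.279, -0.15], 'dq': [-0.001, -0.001, -0.0, -0.0, 0.0, -0.001], 'joint_efforts': [0.0, -40.598, -29.263, -0.0, 0.006, 0.0], 'eef_pos': [0.169, -0.653, 0.23], 'tcp_rot': [0.701, 0.09, -0.701, 0.089], 'contact_force': [0.086, -0.388, -0.037], 'wrist_torque': [0.016, 0.046, 0.037], 'opening': 1.001}
scene {'camera_matrix': [[498.6054, 0.0, 255.8043], [0.0, 498.6054, 188.3943], [0.0, 0.0, 1.0]], 'world_from_camera': [[-0.3035, -0.807, 0.5066, 1.1381], [0.9528, -0.2525, 0.1686, 0.284], [-0.0082, 0.5339, 0.8455, 1.1192], [0.0, 0.0, 0.0, 1.0]]}
key [([154.2, 300.8], 0.89), ([275.9, 108.0], 0.76), ([120.8, 176.7], 0.67)]
key_bar [([92.2, 172.8], 0.94), ([165.8, 205.9], 0.74), ([127.7, 309.6], 0.68), ([251.9, 95.6], 0.6)]
casing [([200.5, 213.5], 0.69)]
can [([263.0, 214.4], 0.67)]
spanner [([213.9, 274.3], 0.9)]
tray [([195.1, 141.8], 0.82)]
top {'camera_matrix': [[379.0887, 0.0, 258.5041], [0.0, 379.0887, 197.6988], [0.0, 0.0, 1.0]], 'world_from_camera': [[0.029, 0.9956, -0.0893, 0.4465], [-0.9996, 0.0285, -0.0069, 0.0787], [-0.0043, 0.0895, 0.996, 1.2195], [0.0, 0.0, 0.0, 1.0]]}
key [([205.0, 297.5], 0.92), ([280.8, 354.4], 0.73), ([269.3, 234.0], 0.58), ([131.4, 346.2], 0.55)]
key_bar [([201.4, 303.3], 0.91), ([280.8, 366.5], 0.72), ([115.0, 358.1], 0.65), ([277.2, 233.5], 0.6)]
casing [([207.0, 295.8], 0.68)]
can [([153.7, 278.8], 0.76), ([201.8, 306.7], 0.65), ([205.8, 300.0], 0.6)]
spanner [([206.2, 241.5], 0.85)]
tray [([193.6, 350.6], 0.83)]
```

View pics/scene0.png

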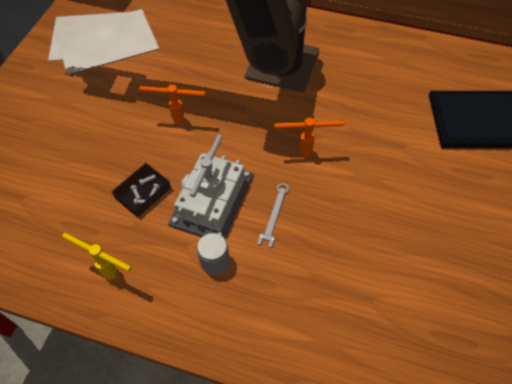

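View pics/top0.png

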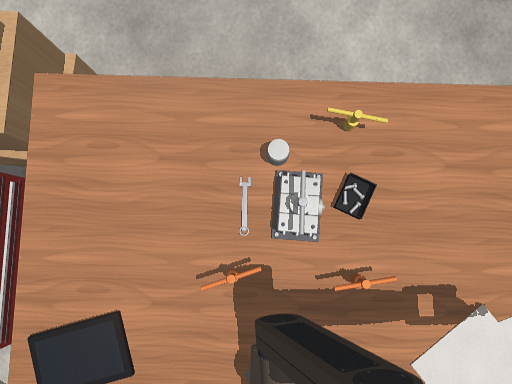

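```bash
python3 - <<'E'
import cv2
a=cv2.imread("pics/scene0.png")[110:290,110:330];b=cv2.imread("pics/top0.png")[130:260,210:390]
cv2.imwrite("pics/c1.png",cv2.resize(a,None,fx=3,fy=3,interpolation=cv2.INTER_CUBIC))
cv2.imwrite("pics/c2.png",cv2.resize(b,None,fx=4,fy=4,interpolation=cv2.INTER_CUBIC))
E
```

```text
(no output)
```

View pics/c1.png

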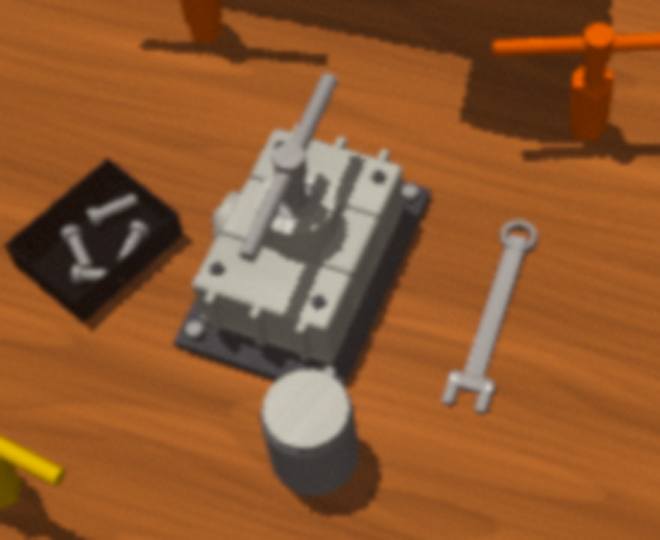

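View pics/c2.png

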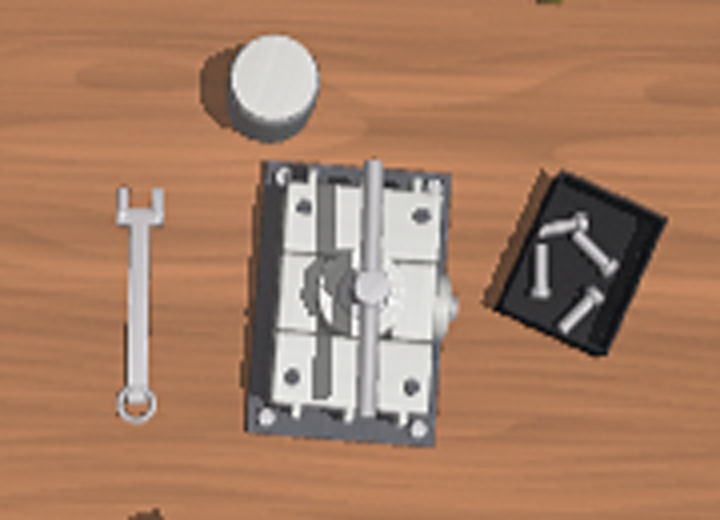

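```bash
cat > h.py <<'E'
import numpy as np
from plant import sensors, optics, ctrl
from scipy.spatial.transform import Rotation as R
def ray(c,r,col):
    m=optics.camera_model(c);K=m["camera_matrix"];T=np.array(m["world_from_camera"])
    d=np.linalg.inv(K)@[col,r,1];d=T[:3,:3]@[d[0],-d[1],-d[2]];return T[:3,3],d
def at_z(c,r,col,z):
    o,d=ray(c,r,col);return o+d*(z-o[2])/d[2]
E
python3 - <<'E'
from h import *
for n,t,s,z in [("hub",(202,302.7),(160,206.7),.173),("e1",(170.3,303.2),(193.,193.5),.16),("e2",(233.6,302),(137,219.3),.16)]:
    print(n,at_z("top",*t,z).round(4),at_z("scene",*s,z).round(4))
print("can",at_z("top",149.5,278.5,.09),"tray",at_z("top",193.6,350.6,.0),"sp",at_z("top",206.2,241.5,.0),"casing",at_z("top",207,295.8,.0),at_z("scene",200.5,213.5,0))
q=R.from_quat(sensors.get_state()["tcp_rot"]).as_matrix();print(q.round(3))
m=optics.camera_model("wrist");print(m["mount"])
E
```

```text
hub [ 0.5319 -0.0367  0.173 ] [ 0.5307 -0.0377  0.173 ]
e1 [ 0.6227 -0.0379  0.16  ] [ 0.6172 -0.0382  0.16  ]
e2 [ 0.4448 -0.0379  0.16  ] [ 0.4488 -0.0371  0.16  ]
can [0.69586601 0.03024727 0.09      ] tray [ 0.57766324 -0.20985341  0.        ] sp [0.52677181 0.14109285 0.        ] casing [ 0.52922288 -0.03388636  0.        ] [ 0.53624296 -0.03346961  0.        ]
[[-0.     0.251 -0.968]
 [-0.    -0.968 -0.251]
 [-1.     0.     0.   ]]
[[ 1.12901882e-04  2.75082284e-01 -9.61420680e-01 -1.42561072e-01]
 [ 9.99999958e-01 -2.88229204e-04  3.49640171e-05  4.92028696e-05]
 [-2.67491536e-04 -9.61420643e-01 -2.75082305e-01 -6.92603401e-02]
 [ 0.00000000e+00  0.00000000e+00  0.00000000e+00  1.00000000e+00]]
```

arm_command(increments=[[[0,-3.16,-3.16,0],[0,-3.16,-3.16,0],[0,-3.16,-3.16,0],[0,-3.16,-3.16,0],[0,-3.16,-3.16,0],[0,-3.16,-3.16,0],[0,-3.16,-3.16,0],[0,-3.16,-3.16,0],[0,-3.16,-3.16,0],[0,-3.16,-3.16,0],[0,-3.16,-3.16,0],[0,-3.16,-3.16,0],[0,-3.16,-3.16,0],[0,-3.16,-3.16,0],[0,-3.16,-3.16,0],[0,-3.16,-3.16,0]]], grip=8.54)

```text
time: 2.7
eef_pos: [0.5327, -0.0356, 0.2317]
tcp_rot: [0.702, 0.089, -0.701, 0.09]
contact_force: [-0.2, -0.6, 0.4]
opening: 1.002
```

arm_command(increments=[[[0,0,0,-0.163],[0,0,0,-0.163],[0,0,0,-0.163],[0,0,0,-0.163],[0,0,0,-0.163],[0,0,0,-0.163],[0,0,0,-0.163],[0,0,0,-0.163],[0,0,0,-0.163],[0,0,0,-0.163],[0,0,0,-0.163],[0,0,0,-0.163],[0,0,0,-0.163],[0,0,0,-0.163],[0,0,0,0],[0,0,0,0]]])

```text
time: 4.7
eef_pos: [0.532, -0.037, 0.2314]
tcp_rot: [0.212, 0.675, -0.212, 0.675]
contact_force: [0.3, 0.2, -0.7]
opening: 1.002
```

```bash
cat >> h.py <<'E'
import cv2
def wproj(p,s):
    m=optics.camera_model("wrist");M=np.array(m["mount"]);K=np.array(m["camera_matrix"])
    T=np.eye(4);T[:3,:3]=R.from_quat(s["tcp_rot"]).as_matrix();T[:3,3]=s["eef_pos"];W=T@M
    c=np.linalg.inv(W)@[*p,1];v=K@[c[0],-c[1],-c[2]];return v[:2]/v[2]
def info():
    s=sensors.get_state();m=R.from_quat(s["tcp_rot"]).as_matrix()
    print("t",round(s["time"],2),"p",np.round(s["eef_pos"],4),"yang",np.degrees(np.arctan2(m[1,1],m[0,1])).round(1),"F",np.round(s["contact_force"],2),"M",np.round(s["wrist_torque"],3),"xdown",m[:,0].round(3),"q",np.round(s["qpos"],2));return s
E
python3 - <<'E'
from h import *
s=info()
im=optics.read_camera("wrist");cv2.imwrite("pics/w1.png",im)
print(optics.camera_model("wrist").get("camera_matrix"))
for n,p in dict(hubtop=(.532,-.037,.173),e1=(.622,-.037,.16),e2=(.442,-.037,.16)).items(): print(n,wproj(p,s).round(1))
print(optics.place_of("wrist","key_bar")[:3])
E
```

```text
t 4.7 p [ 0.532  -0.037   0.2314] yang 55.2 F [ 0.27  0.18 -0.66] M [0.024 0.021 0.033] xdown [ 0. -0. -1.] q [-0.26 -0.03  1.92 -0.    1.25 -1.22]
[[326.53847314   0.         255.0252903 ]
 [  0.         326.53847314 193.66356332]
 [  0.           0.           1.        ]]
hubtop [255.7 212.4]
e1 [323.9 299.5]
e2 [173.7  94.1]
[{'at': [209.0, 255.4], 'conf': 0.72}, {'at': [169.4, 253.8], 'conf': 0.25}]
```

View pics/w1.png

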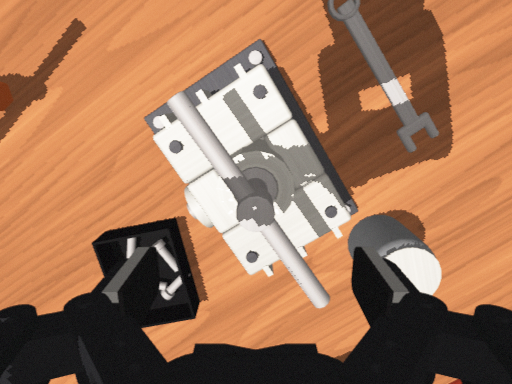

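arm_command(increments=[[[1.5,0,0,0],[1.5,0,0,0],[1.5,0,0,0],[1.5,0,0,0],[1.5,0,0,0],[1.5,0,0,0],[1.5,0,0,0],[1.4,0,0,0],[0,0,0,0.05],[0,0,0,0.08],[0,0,0,0.08],[0,0,0,0.08]]])

```text
time: 6.3
eef_pos: [0.532, -0.037, 0.1119]
tcp_rot: [0.307, 0.637, -0.307, 0.637]
contact_force: [0.4, -0.6, -0.6]
opening: 0.998
```

```bash
python3 - <<'E'
from h import *
s=info()
im=optics.read_camera("scene");cv2.imwrite("pics/s2.png",cv2.resize(im[90:270,110:330],None,fx=3,fy=3))
E
```

```text
t 6.3 p [ 0.532  -0.037   0.1119] yang 38.5 F [ 0.4  -0.65 -0.59] M [ 0.021 -0.013 -0.026] xdown [ 0. -0. -1.] q [-0.26  0.11  2.02  0.    1.02 -0.93]
```

View pics/s2.png

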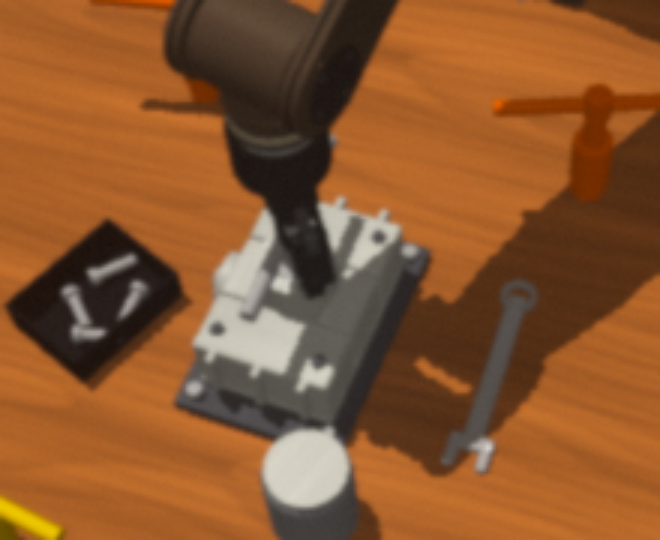

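arm_command(increments=[[[0,0,0,0.05],[0,0,0,0.05],[0,0,0,0.05],[0,0,0,0.04],[0,0,0,0.04],[0,0,0,0.04],[0,0,0,0.04],[0,0,0,0.04],[0,0,0,0.04],[0,0,0,0.04],[0,0,0,0.04],[0,0,0,0.04],[0,0,0,0.04],[0,0,0,0]]])

```text
time: 8.1
eef_pos: [0.532, -0.037, 0.1121]
tcp_rot: [0.467, 0.531, -0.467, 0.531]
contact_force: [-0.5, -0.4, 0.1]
opening: 1.002
```

```bash
python3 - <<'E'
from h import *
s=info()
im=optics.read_camera("wrist");cv2.imwrite("pics/w3.png",im)
im=optics.read_camera("scene");cv2.imwrite("pics/s3.png",cv2.resize(im[110:250,130:290],None,fx=4,fy=4))
E
```

```text
t 8.1 p [ 0.532  -0.037   0.1121] yang 7.2 F [-0.47 -0.42  0.07] M [ 0.041 -0.008  0.041] xdown [ 0. -0. -1.] q [-0.26  0.11  2.02 -0.    1.02 -0.39]
```

View pics/w3.png

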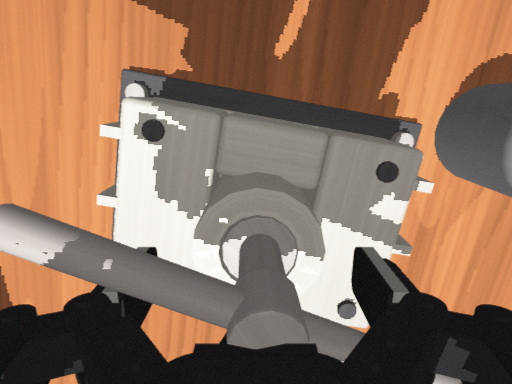

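View pics/s3.png

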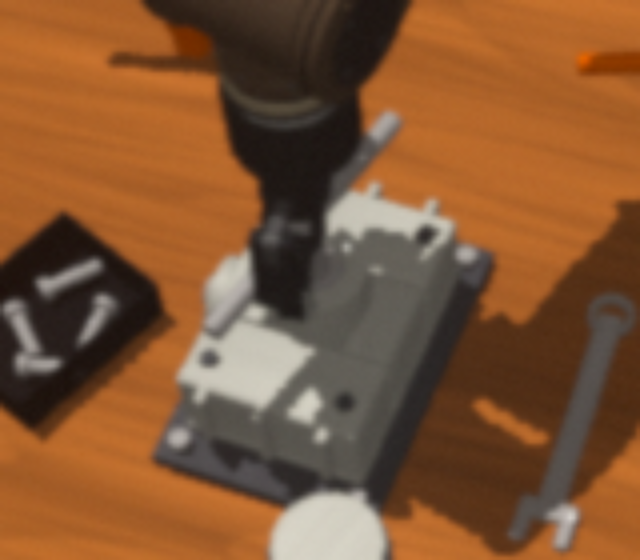

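arm_command(increments=[[[0,0,0,0.03],[0,0,0,0.03],[0,0,0,0.03],[0,0,0,0.03],[0,0,0,0.03],[0,0,0,0.03],[0,0,0,0.03],[0,0,0,0.03],[0,0,0,0.03],[0,0,0,0.03],[0,0,0,0.03],[0,0,0,0.03],[0,0,0,0]]])

```text
time: 9.82
eef_pos: [0.532, -0.037, 0.1123]
tcp_rot: [-0.555, -0.438, 0.555, -0.438]
contact_force: [-0.4, 0.4, 0.2]
opening: 1.001
```

```bash
python3 - <<'E'
from h import *
s=info()
im=optics.read_camera("wrist");cv2.imwrite("pics/w4.png",im)
im=optics.read_camera("scene");cv2.imwrite("pics/s4.png",cv2.resize(im[110:250,130:290],None,fx=4,fy=4))
E
```

```text
t 9.82 p [ 0.532  -0.037   0.1123] yang -13.5 F [-0.36  0.41  0.2 ] M [-0.031 -0.041  0.   ] xdown [-0. -0. -1.] q [-0.26  0.11  2.02 -0.    1.02 -0.02]
```

View pics/w4.png

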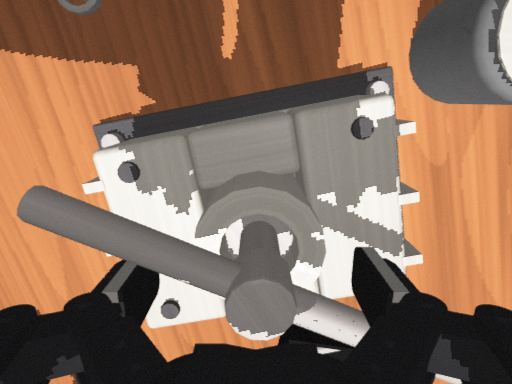

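View pics/s4.png

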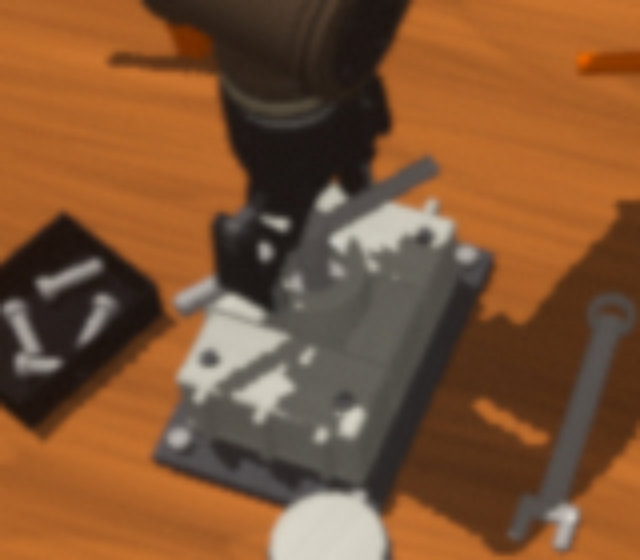

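The hub has moved from row ~335 to ~300 in the wrist view, so the key has dropped. I'll keep turning.

arm_command(increments=[[[0,0,0,0.03],[0,0,0,0.03],[0,0,0,0.03],[0,0,0,0.03],[0,0,0,0.03],[0,0,0,0.03],[0,0,0,0.03],[0,0,0,0.03],[0,0,0,0.03],[0,0,0,0.03],[0,0,0,0.03],[0,0,0,0.03],[0,0,0,0]]])

```text
time: 11.55
eef_pos: [0.532, -0.037, 0.1123]
tcp_rot: [0.625, 0.331, -0.625, 0.331]
contact_force: [0.2, 1.5, 1.0]
opening: 0.999
```

```bash
python3 - <<'E'
from h import *
s=info()
im=optics.read_camera("wrist");cv2.imwrite("pics/w5.png",im)
E
```

```text
t 11.55 p [ 0.532  -0.037   0.1123] yang -34.1 F [0.18 1.53 0.98] M [ 0.117 -0.041  0.158] xdown [ 0.  0. -1.] q [-0.26  0.11  2.02  0.    1.02  0.34]
```

View pics/w5.png

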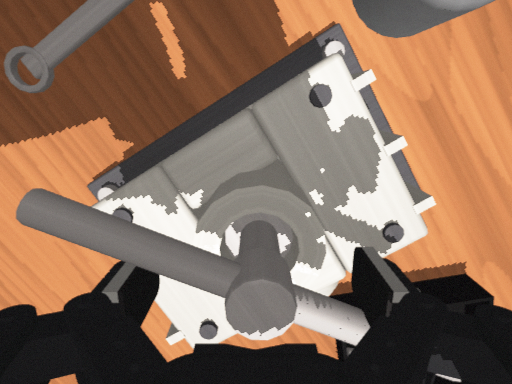

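Plug drag shows (Mz ≈ 0.16 Nm, positive). Next I turn in small steps until the torque jumps.

arm_command(increments=[[[0,0,0,0.02],[0,0,0,0.02],[0,0,0,0.02],[0,0,0,0.02]]])

```text
time: 12.1
eef_pos: [0.532, -0.037, 0.1123]
tcp_rot: [0.638, 0.306, -0.638, 0.306]
contact_force: [0.7, 1.9, 0.3]
opening: 1.002
```

```bash
python3 -c "
from h import *
info()"
```

```text
t 12.1 p [ 0.532  -0.037   0.1123] yang -38.8 F [0.71 1.87 0.32] M [ 0.191 -0.071  0.231] xdown [ 0.  0. -1.] q [-0.26  0.11  2.02  0.    1.02  0.42]
```

arm_command(increments=[[[0,0,0,0.02],[0,0,0,0.02],[0,0,0,0.02]]])

```text
time: 12.48
eef_pos: [0.532, -0.037, 0.1124]
tcp_rot: [0.646, 0.287, -0.646, 0.287]
contact_force: [0.8, 0.9, 0.2]
opening: 1.005
```

```bash
python3 -c "
from h import *
info()"
```

```text
t 12.47 p [ 0.532  -0.037   0.1124] yang -42.2 F [0.84 0.88 0.19] M [ 0.184 -0.045  0.196] xdown [ 0.  0. -1.] q [-0.26  0.11  2.02  0.    1.02  0.48]
```

arm_command(increments=[[[0,0,0,0.02],[0,0,0,0.02]]])

```text
time: 12.72
eef_pos: [0.532, -0.037, 0.1123]
tcp_rot: [0.652, 0.274, -0.652, 0.274]
contact_force: [0.8, 1.9, 0.7]
opening: 0.996
```

```bash
python3 -c "
from h import *
info()"
```

```text
t 12.72 p [ 0.532  -0.037   0.1123] yang -44.5 F [0.82 1.94 0.68] M [ 0.269 -0.121  0.21 ] xdown [ 0.  0. -1.] q [-0.26  0.11  2.02  0.    1.02  0.52]
```

arm_command(increments=[[[0,0,0,0.02],[0,0,0,0.02]]])

```text
time: 12.98
eef_pos: [0.532, -0.037, 0.1123]
tcp_rot: [0.657, 0.26, -0.657, 0.26]
contact_force: [1.4, 1.1, 0.4]
opening: 1.001
```

```bash
python3 -c "
from h import *
info()"
```

```text
t 12.97 p [ 0.532  -0.037   0.1123] yang -46.8 F [1.37 1.12 0.35] M [ 0.221 -0.085  0.247] xdown [ 0.  0. -1.] q [-0.26  0.11  2.02  0.    1.02  0.56]
```

arm_command(increments=[[[0,0,0,0.02],[0,0,0,0.02]]])

```text
time: 13.22
eef_pos: [0.532, -0.037, 0.1124]
tcp_rot: [0.662, 0.247, -0.662, 0.247]
contact_force: [-0.2, 0.7, 0.2]
opening: 1.003
```

```bash
python3 -c "
from h import *
info()"
```

```text
t 13.22 p [ 0.532  -0.037   0.1124] yang -49.1 F [-0.23  0.73  0.17] M [ 0.238 -0.068  0.279] xdown [ 0.  0. -1.] q [-0.26  0.11  2.02  0.    1.02  0.6 ]
```

arm_command(increments=[[[0,0,0,0.02],[0,0,0,0.02]]])

```text
time: 13.48
eef_pos: [0.532, -0.037, 0.1124]
tcp_rot: [-0.667, -0.234, 0.667, -0.234]
contact_force: [0.9, 2.2, -0.2]
opening: 1.003
```

```bash
python3 -c "
from h import *
info()"
```

```text
t 13.47 p [ 0.532  -0.037   0.1124] yang -51.3 F [ 0.9   2.18 -0.18] M [ 0.335 -0.071  0.619] xdown [-0. -0. -1.] q [-0.26  0.11  2.02 -0.    1.02  0.64]
```

arm_command(increments=[[[0,0,0,0.02]]])

```text
time: 13.6
eef_pos: [0.532, -0.0369, 0.1124]
tcp_rot: [-0.669, -0.228, 0.669, -0.228]
contact_force: [1.1, 2.0, 0.6]
opening: 1.002
```

```bash
python3 -c "
from h import *
info()"
```

```text
t 13.6 p [ 0.532  -0.0369  0.1124] yang -52.4 F [1.11 1.99 0.6 ] M [ 0.441 -0.084  0.86 ] xdown [-0. -0. -1.] q [-0.26  0.11  2.02 -0.    1.02  0.66]
```

arm_command(increments=[[[0,0,0,0.02]]])

```text
time: 13.72
eef_pos: [0.532, -0.0369, 0.1124]
tcp_rot: [-0.672, -0.221, 0.672, -0.221]
contact_force: [0.7, 1.4, 0.1]
opening: 1.003
```

```bash
python3 -c "
from h import *
info()"
```

```text
t 13.72 p [ 0.532  -0.0369  0.1124] yang -53.5 F [0.65 1.36 0.08] M [ 0.491 -0.109  1.096] xdown [-0. -0. -1.] q [-0.26  0.11  2.02 -0.    1.02  0.67]
```

arm_command(increments=[[[0,0,0,0.02],[0,0,0,0.02],[0,0,0,0]]])

```text
time: 14.1
eef_pos: [0.532, -0.0369, 0.1124]
tcp_rot: [0.676, 0.208, -0.676, 0.208]
contact_force: [1.5, 3.1, 1.4]
opening: 1.0
```

```bash
python3 - <<'E'
from h import *
s=info()
im=optics.read_camera("wrist");cv2.imwrite("pics/w6.png",im)
E
```

```text
t 14.1 p [ 0.532  -0.0369  0.1124] yang -55.9 F [1.47 3.13 1.43] M [ 0.558 -0.074  1.214] xdown [ 0.  0. -1.] q [-0.26  0.11  2.02  0.    1.02  0.72]
```

View pics/w6.png

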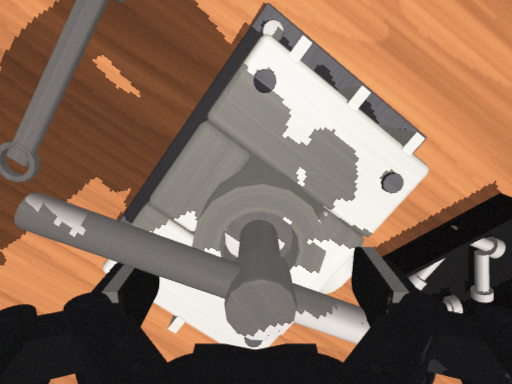

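arm_command(increments=[[[0,0,0,0.02],[0,0,0,0.02],[0,0,0,0]]])

```text
time: 14.52
eef_pos: [0.5321, -0.0369, 0.1124]
tcp_rot: [0.68, 0.194, -0.68, 0.194]
contact_force: [2.1, 2.8, 1.8]
opening: 1.0
```

```bash
python3 - <<'E'
from h import *
s=info()
E
```

```text
t 14.53 p [ 0.5321 -0.0369  0.1124] yang -58.2 F [2.11 2.79 1.77] M [ 0.72  -0.157  1.418] xdown [ 0.  0. -1.] q [-0.26  0.11  2.02  0.    1.02  0.76]
```

arm_command(increments=[[[0,0,0,-0.03],[0,0,0,-0.06],[0,0,0,-0.1],[0,0,0,-0.12],[0,0,0,-0.12],[0,0,0,-0.12],[0,0,0,0],[-1.5,0,0,0],[-2,0,0,0],[-2,0,0,0],[-2,0,0,0],[-2,0,0,0],[-2,0,0,0],[-2,0,0,0],[0,0,0,0]]])

```text
time: 16.4
eef_pos: [0.5331, -0.0374, 0.2504]
tcp_rot: [0.603, 0.369, -0.601, 0.372]
contact_force: [1.0, -0.2, 0.7]
opening: 0.993
```

```bash
python3 - <<'E'
from h import *
s=info()
im=optics.read_camera("wrist");cv2.imwrite("pics/w7.png",im)
for z,n in ((.157,"dropped"),(.173,"up")): print(n,wproj((.532,-.037,z),s).round(1))
im=optics.read_camera("scene");cv2.imwrite("pics/s7.png",cv2.resize(im[90:290,100:320],None,fx=3,fy=3))
print(optics.place_of("scene","key_bar")[:4])
for z in (.144,.16):
  c,d=np.array([.532,-.037,z]),None
  m=optics.camera_model("scene");p=np.linalg.inv(m["world_from_camera"])@[*c,1];v=np.array(m["camera_matrix"])@[p[0],-p[1],-p[2]];print(z,(v[:2]/v[2]).round(1))
E
```

```text
t 16.4 p [ 0.5331 -0.0374  0.2504] yang -26.8 F [ 1.05 -0.2   0.65] M [-0.055  0.069  0.032] xdown [ 0.005 -0.001 -1.   ] q [-0.26 -0.04  1.9  -0.    1.28  0.21]
dropped [253.3 196.4]
up [253.3 202.8]
[{'at': [123.2, 306.8], 'conf': 0.78}, {'at': [166.1, 208.0], 'conf': 0.75}, {'at': [90.7, 174.0], 'conf': 0.75}, {'at': [249.2, 95.8], 'conf': 0.61}]
0.144 [207.9 167.6]
0.16 [207.3 163.7]
```

View pics/w7.png

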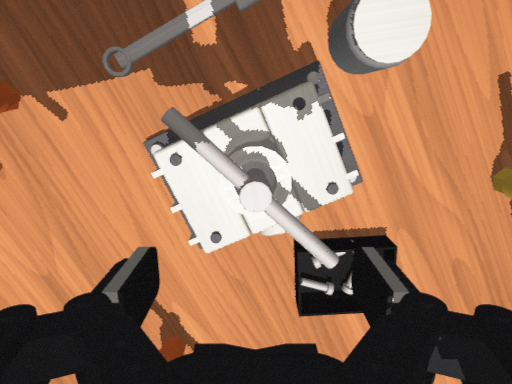

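View pics/s7.png

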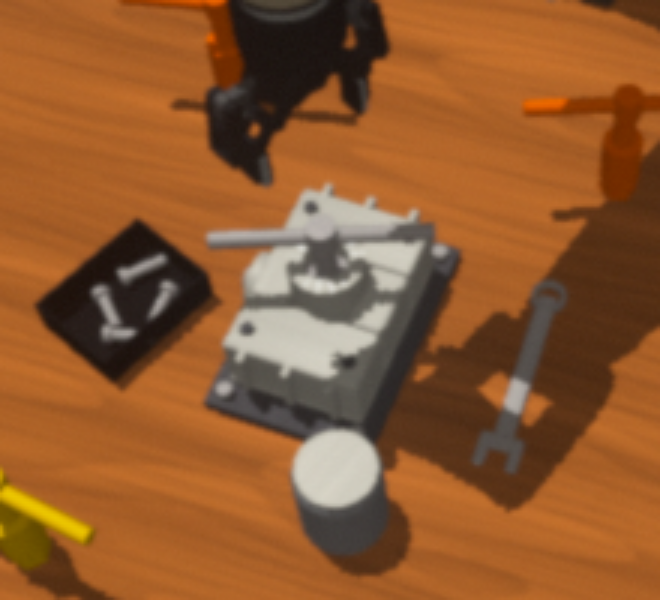

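```bash
python3 - <<'E'
from h import *
print(ctrl.sign_off())
E
```

```text
the job is handed in; nothing more can be done
None
```

The key dropped into the socket, I turned it clockwise until the plug was against its stop, and the job is handed in. I straddled the steel key with the open fingers and turned it about its axis, so it stayed free to fall.

- **Drop:** after the key fell, its hub showed at row 196 in the wrist view. The calibration predicts 196.4 for a dropped key and 202.8 for one still on the rim.
- **Tight:** the torque held at 0.2–0.28 Nm while the plug turned, then climbed to 1.4 Nm at the stop. The bar had turned about 70° in all, within the expected 60–75°. I could not read the plug's own angle, so "tight" rests on the torque and that bar angle.
- **Let go:** I turned the fingers back off the bar and lifted to z = 0.25. The key stands upright in the socket with nothing touching it.
- **Bystanders:** the can, spanner and tray look unmoved in the last pictures; I did not measure their positions again.

The clock read 16.4 s of the 35 s allowed at the last check. No check failed or disagreed.

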